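Sweep stray tumbled stones back into their bin

ROBOT

A 6-joint arm with a two-finger parallel gripper is mounted at the origin on the work surface. World frame = base frame: x ahead of the robot, y to its left, z up, the work surface at z = 0. Lengths are in mm, angles in rad, forces in N, time in s.
With the tool pointing down it reaches from about 350 to 925 mm from the base axis. Payload 6.4 kg.
Tool frame: the origin (TCP) lies at the very end of the fingers, on their centre line; the grasp point (between the pads) lies 19 mm behind it; z points along the fingers, y is the line along which they close (so a half turn about z gives the same grasp; the last joint's range is limited). The gripper opens to 94 mm and grips with 3 to 60 N. Pads are 16 mm wide; open, the fingers measure 119 mm over their backs; the gripper's body (75 mm by 177 mm) begins 78 mm behind the grasp point.
Start: joints at [-1.43, 0.245, 1.558, -0, 1.339, -0.174], TCP at [201.262, -618.067, 205.455] pointing down, gripper open.
Joint ranges: [-3.13, 3.13], [-1.02, 2.26], [0.13, 2.54], [-0.95, 4.09], [0.21, 2.88], [-2.74, 2.74]. Speed limits (rad/s): [2.57, 2.57, 3.14, 3.14, 3.14, 3.14].

INTERFACE

Orientations are given as [roll, pitch, yaw] about the fixed x, y, z axes, in that order (R = Rz(yaw) Ry(pitch) Rx(roll)).
In Python, from cell import * gives the robot as it stands. Calls block until the motion is done:
- move_ptp(position, orientation): joint-space move of the TCP to a pose.
- move_l(position, orientation=None, vel=150, max_force=None): straight line of the TCP; orientation=None keeps the orientation; vel is the mean speed in mm/s. With max_force (N) it stops when the force on the tool has changed by that much, and returns True; else False.
- set_joints(angles): joint-space move.
- grip(opening, effort=None): opening from 0.0 (shut) to 1.0 (fully open); effort is the grip in N (None keeps the last); returns when the fingers have stopped.
- sleep(seconds).
- inverse_kinematics(position, orientation): joint angles nearest the present ones, or None.
- get_obs(): the state.
- get_image(name): name is "scene" or "top" or "wrist"; returns (picture, depth): 400x640x3 uint8, red, green, blue; 400x640 float32, mm along the optical axis (not along the pixel's ray), 0 where there is no reading.
- camera_model(name): a dict with "mtx" (3x3 intrinsics, pixels), "R" (3x3) and "t" (3): a world point X has camera coordinates R X + t. Camera axes: x right, y down, z forward; pixel columns grow to the right and rows downward; lengths in mm; the calibration is good to about 2 mm. The wrist camera is an equidistant fisheye: a pixel r from the principal point sees the ray r / f radians off the axis. A picture is of the moment at which its call begins: read the wrist's pose just before it. camera_model takes no time and is no camera call; for the wrist camera it gives the pose at the moment of the call.
A pose or a line that the arm cannot do raises PlanningError and nothing moves.
- job_done(): hands the job in; it is judged then, once.
The state is a dict: "time": time; "joint_positions": joint angles; "qvel": joint speeds; "effort": joint torques, N m; "tool_pos": TCP position; "eef_rot": TCP orientation; "force": force on the tool from outside, world axes, zero at the start; "moment": the same for the moment, N m; "gripper_width": opening from 0.0 (shut) to 1.0 (fully open); "finger_force": force on a finger pad.
Only numpy, scipy, OpenCV 4.12 (cv2) and the standard library are available. Lean on these libraries where they do the work, as an engineer would, in place of code of your own. Each camera call takes 0.05 s, during which the arm holds its last target. There are 200 camera calls.

TASK

Customers have left three purple stones lying on the front ledge of the shop's stone display. Sweep them across the ledge with your fingertips so that all three drop into the bin that holds the purple stones; slide them, do not pick them up. Leave the carved bear, the honey jar, the mug and the stack of coasters standing where they are.

Things in the scene. Friction and masses are not known exactly. Their poses are not given: they have to be found in the camera images.
- display: fixed wooden stone display on the counter, 292 (x) x 484 (y) mm: a pale ledge in front, three open bins behind it. Origin: centre of its footprint, on the counter; x points from the ledge to the bins (away from the robot), y along the ledge, z up. Dark end panels at y 230 to 242 mm on either side stand 20 mm above the ledge, the back wall (x 134 to 146) 10 mm above it
- ledge (a point): centre of the display's flat ledge, on its top, 65 mm above the counter; axes as the display's. The ledge spans x -75 to +75, y -230 to +230 mm from here. Along its front edge runs a dark lip (x -75 to -67, 6 mm high)
- ledge_rear (a point): middle of the ledge's rear edge, at top height (display x +4, y 0, z 65 mm); axes as the display's. There is no lip here: behind it lie the three bins (130 mm in x, 147 in y, centred at y -157, 0, +157), with 10 mm dividers level with the ledge. Their stone beds lie about 40 mm below the ledge, so a stone pushed over this edge drops in and stays
- purple_bed: the fixed bed of purple stones that fills the floor of one of the three bins (the other two hold green and amber stones; which bin is which varies); origin at the centre of that bin's floor, 8 mm above the counter, axes parallel to the display's
- stone1: loose purple tumbled stone lying flat on the ledge, an irregular flat pebble about 30 x 26 x 18 mm, about 22 g (varies by a third); pushed, it slides rather than rolls. Origin at mid height, within 3 mm of the stone's middle; z up at the start
- stone2: loose purple tumbled stone lying flat on the ledge, an irregular flat pebble about 28 x 27 x 16 mm, about 22 g (varies by a third); pushed, it slides rather than rolls. Origin at mid height, within 3 mm of the stone's middle; z up at the start
- stone3: loose purple tumbled stone lying flat on the ledge, an irregular flat pebble about 30 x 28 x 17 mm, about 22 g (varies by a third); pushed, it slides rather than rolls. Origin at mid height, within 3 mm of the stone's middle; z up at the start
- bear: loose small carved wooden bear on four legs standing at one end of the ledge, 59 (x) x 30 (y) x 51 (z) mm, origin under its centre, its nose towards -x; leave it alone
- honey_jar: loose small amber honey jar with a brass lid standing at the other end of the ledge, 36 mm across, 46 mm high, origin at the centre of its underside; leave it alone
- mug: loose blue mug on the counter to the left of the display, 80 mm across and 90 mm high, handle to its +y, origin at the centre of its underside; leave it alone
- coasters: loose stack of souvenir coasters on the counter to the right of the display, 95 x 95 x 30 mm, origin at the centre of its underside; leave it alone

How it is judged:
By the outcome, as a careful person would: the job done as asked, in the order asked, and still so for the second after the job is handed in, with the robot touching nothing.
It also fails if it takes over 64 s, if anything falls off the work surface, if the arm or the gripper's body presses on something with over 40 N, if the wrist force passes 120 N, or if a joint passes its speed limit or range.

## Working session

There is one attempt and no reset: what is moved stays moved. The work goes in short steps, each a Python script; the robot and the scene stay as the last script left them, time stands still between calls to the robot, and variables do not carry over. Pictures are saved under pics/ and viewed, at most 10 in all, crops included, and the job is handed in when it is done.

```bash
mkdir -p pics; ls; python3 - <<'E'
from cell import *
import cv2,numpy as np
for n in ("scene","top"):
    im,d=get_image(n); cv2.imwrite(f"pics/{n}0.png",im[:,:,::-1]); np.savez(f"{n}0.npz",im=im,d=d,**camera_model(n))
    m=camera_model(n); print(n,m["mtx"].tolist(),(-m["R"].T@m["t"]).tolist(),m["R"].round(3).tolist())
o=get_obs();print(o["time"],o["eef_rot"],o["force"])
E
```

```text
pics
scene [[395.3870388886375, 0.0, 318.0972471907594], [0.0, 395.3870388886375, 201.2729346229381], [0.0, 0.0, 1.0]] [1207.8398140642632, -63.284490208557806, 883.5612743624055] [[0.08, 0.997, 0.019], [0.759, -0.048, -0.649], [-0.646, 0.067, -0.76]]
top [[454.04142406089784, 0.0, 319.3260658602816], [0.0, 454.04142406089784, 200.7000243144333], [0.0, 0.0, 1.0]] [322.2018917860433, 13.23050303263899, 1339.0206657552621] [[0.02, -1.0, 0.017], [-0.983, -0.023, -0.184], [0.185, -0.014, -0.983]]
0.1 [-3.13995606e+00 -2.66958682e-04  3.14774682e-01] [ 0.58875226  1.22379411 -1.08250644]
```

View pics/top0.png

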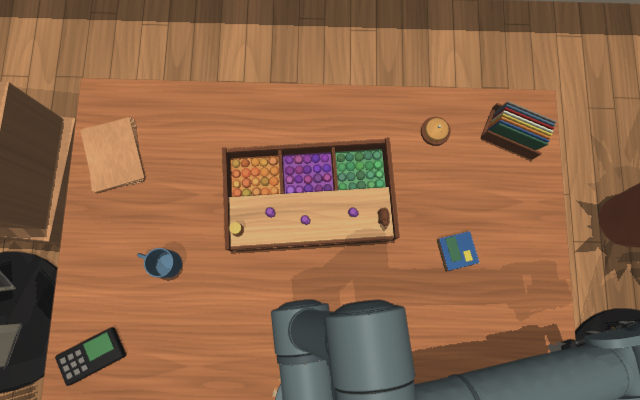

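View pics/scene0.png

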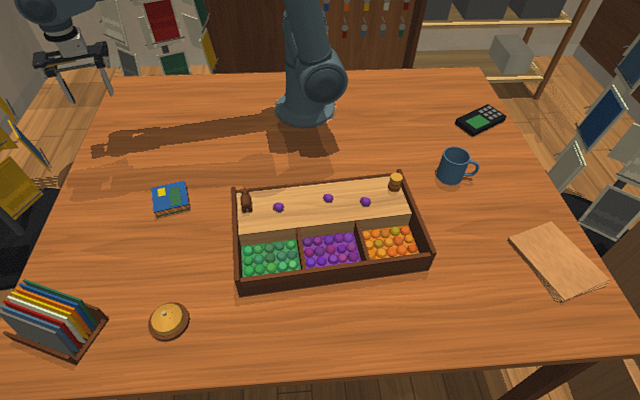

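Both pictures show the purple bin in the middle, amber on +y and green on −y. In the top picture the stones are at about (270,212), (305,219) and (353,212), the jar is at (236,229), and the bear is at (383,216). Next I'll measure the positions.

```bash
cat > h.py <<'E'
import numpy as np,cv2
def back(m,uv,z):
    uv=np.atleast_2d(np.asarray(uv,float)); K,R,t=m["mtx"],m["R"],m["t"]
    r=np.c_[uv,np.ones(len(uv))]@np.linalg.inv(K).T@R; c=-R.T@t
    return c+r*((z-c[2])/r[:,2])[:,None]
def proj(m,X):
    p=(np.atleast_2d(X)@m["R"].T+m["t"])@m["mtx"].T
    return p[:,:2]/p[:,2:]
def stones(im):
    h=cv2.cvtColor(im,cv2.COLOR_RGB2HSV)
    k=cv2.inRange(h,(130,70,40),(165,255,255))
    n,l,s,c=cv2.connectedComponentsWithStats(k); return k,l,s,c
E
python3 - <<'E'
from h import *
P={}
for n in ("top","scene"):
    a=np.load(n+"0.npz"); im=a["im"]; m={k:a[k] for k in("mtx","R","t")}
    h=cv2.cvtColor(im,cv2.COLOR_RGB2HSV)
    # ledge colour
    uv=(290,230) if n=="top" else (300,215)
    f=im.copy(); mask=np.zeros((402,642),np.uint8)
    cv2.floodFill(f,mask,uv,(0,0,0),(4,)*3,(4,)*3,4|(255<<8)|cv2.FLOODFILL_MASK_ONLY)
    k=mask[1:-1,1:-1]; k=cv2.morphologyEx(k,cv2.MORPH_CLOSE,np.ones((7,7)))
    v,u=np.nonzero(k); X=back(m,np.c_[u,v],65)
    r=cv2.minAreaRect(X[:,:2].astype(np.float32)); print(n,len(u),r,a["d"][uv[1],uv[0]]); print(cv2.boxPoints(r))
    _,l,s,c=stones(im)
    for i in range(1,len(s)):
        if s[i,4]>15: print(s[i],c[i].round(1),back(m,c[i],74)[0].round(1))
    d=a["d"]
    for w in np.argwhere(k)[::4000]: pass
E
```

```text
top 6425 ((517.2169799804688, 20.170120239257812), (138.24288940429688, 453.46563720703125), 5.097419738769531) 1281.2421
[[ 428.22382  239.86482]
 [ 468.51398 -211.80739]
 [ 606.21014 -199.52458]
 [ 565.92     252.14763]]
[ 282  152   52   42 1895] [307.3 172.3] [642.  32.  74.]
[266 208   9   9  69] [269.9 211.9] [524.7 134.5  74. ]
[348 208  10   9  67] [352.7 211.9] [529.9 -99.2  74. ]
[301 216   9   9  61] [305.  219.6] [504.8  35.   74. ]
scene 2 ((556.9922485351562, -41.90727996826172), (2.639202117919922, 0.0), -93.71271514892578) 1046.8123
[[557.0777   -40.590446]
 [557.0777   -40.590446]
 [556.9068   -43.224113]
 [556.9068   -43.224113]]
[323 194  10   8  65] [327.8 197.5] [508.2  34.9  74. ]
[360 197  11   9  74] [365.  201.1] [527.5 134.1  74. ]
[273 203  11   9  73] [278.1 206.6] [531.9 -99.9  74. ]
[ 302  232   60   37 1653] [330.3 249.8] [677.1  24.9  74. ]
```

```bash
cat >> h.py <<'E'
TH=0.0885; L0=np.array([513.,20.3])
def W(x,y,z=0,th=None,l0=None):   # ledge coords -> world, z above ledge
    th=TH if th is None else th; c,s=np.cos(th),np.sin(th); l0=L0 if l0 is None else l0
    return np.array([l0[0]+c*x-s*y,l0[1]+s*x+c*y,65+z])
def Linv(p):
    c,s=np.cos(TH),np.sin(TH); d=np.asarray(p)[:2]-L0; return np.array([c*d[0]+s*d[1],-s*d[0]+c*d[1]])
E
python3 - <<'E'
from h import *
out=[]
for n,(x0,y0,x1,y1) in dict(top=(210,130,410,260),scene=(220,160,445,300)).items():
    a=np.load(n+"0.npz"); m={k:a[k] for k in("mtx","R","t")}; S=4 if n=="top" else 3.5
    im=cv2.resize(a["im"][y0:y1,x0:x1,::-1],None,fx=S,fy=S,interpolation=cv2.INTER_CUBIC)
    def ln(pts,c):
        q=(proj(m,np.array([W(*p) for p in pts]))-[x0,y0]+.5)*S
        cv2.polylines(im,[q.astype(np.int32)],True,c,1)
    ln([(-75,-230,0),(75,-230,0),(75,230,0),(-75,230,0)],(255,255,255))
    ln([(-75,-242,20),(217,-242,20),(217,242,20),(-75,242,20)],(0,255,0)) if 0 else None
    ln([(75,-73.5,0),(205,-73.5,0),(205,73.5,0),(75,73.5,0)],(255,255,0))
    out.append(im)
    # depth-based tall objects on ledge
    v,u=np.mgrid[y0:y1,x0:x1]; d=a["d"][y0:y1,x0:x1]
    Xc=np.stack([u,v,np.ones_like(u)],-1)@np.linalg.inv(m["mtx"]).T*d[...,None]
    X=((Xc-m["t"])@m["R"]).reshape(-1,3); X=X[d.ravel()>0]
    l=np.array([Linv(p) for p in X])
    sel=(abs(l[:,0])<60)&(abs(l[:,1])<222)
    print(n,"ledge z",np.median(X[sel,2]))
    for s in(1,-1):
        k=sel&(s*l[:,1]>150)&(X[:,2]>76); print(s,k.sum(),l[k].min(0),l[k].max(0),X[k,2].max())
cv2.imwrite("pics/ovt.png",out[0]);cv2.imwrite("pics/ovs.png",out[1])
E
```

```text
top ledge z 64.66794813615121
1 148 [-38.08501961 189.21509864] [ -5.62841259 221.67681606] 116.37918705133981
-1 175 [ -46.11329221 -218.10155419] [   8.22897504 -190.53904072] 117.09789264132347
scene ledge z 64.10133503763545
1 188 [-33.63159671 190.92191873] [ -0.76479754 221.77025804] 113.112481543585
-1 205 [ -49.29078361 -216.38840495] [  12.11108415 -189.40119522] 114.76373049839331
```

View pics/ovt.png

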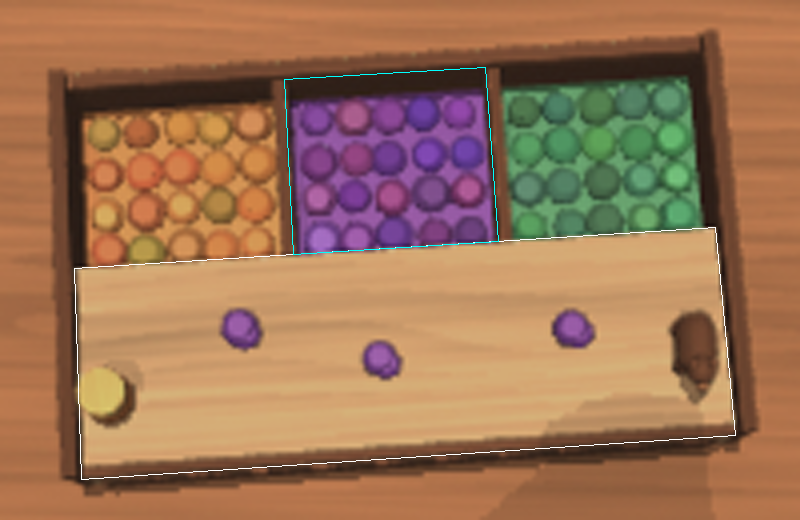

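View pics/ovs.png

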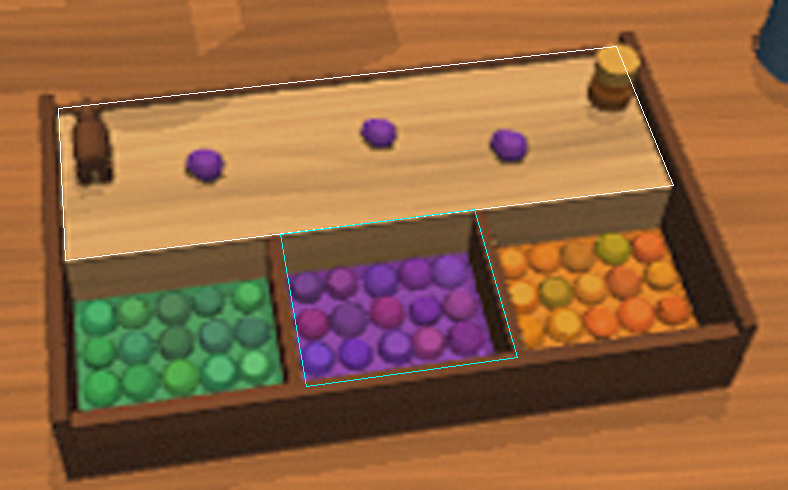

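The overlay matches the display edges in both views. The jar starts at y ≥ 189 and the bear at y ≤ −189 in ledge coordinates, so there is room for the fingers behind each stone. First I'll push the middle stone straight over the edge. Then I'll slide the outer two inwards.

```bash
cat >> h.py <<'E'
from cell import *
def sweep(a,b,yaw,vel=70):
    o=[np.pi,0,TH+yaw]
    move_ptp(W(*a,65),o); move_l(W(*a,12),vel=200)
    hit=move_l(W(*a,4.5),vel=60,max_force=8)
    hit2=move_l(W(*b,4.5),vel=vel,max_force=25)
    f=get_obs()["force"]; move_l(W(*b,65),vel=200)
    print("t",round(get_obs()["time"],1),hit,hit2,np.round(f,1))
def look(name):
    im,_=get_image("scene"); m=camera_model("scene"); cv2.imwrite(f"pics/{name}.png",cv2.resize(im[150:310,210:450,::-1],None,fx=3,fy=3))
    _,_,s,c=stones(im)
    for i in range(1,len(s)):
        if s[i,4]>15: print(s[i],Linv(back(m,c[i],74)[0]).round(1))
E
python3 - <<'E'
from h import *
S=[Linv(p) for p in ((526.1,134.3),(505.9,35),(530.9,-99.5))]; print(S)
A,B,C=S; P=np.pi/2
grip(0.15)
sweep((B[0]-34,B[1]),(80,B[1]),0)
sweep((C[0],C[1]-33),(C[0],-58),P)
sweep((A[0],A[1]+33),(A[0],64),P)
move_ptp(W(-110,0,160),[np.pi,0,TH+P])
look("a"); print(get_obs()["time"])
E
```

```text
[array([ 23.12456747, 112.39601585]), array([-5.77296122, 15.27000061]), array([   7.24148166, -120.91323725])]
t 6.9 False False [-0.2  0.3 -0.2]
t 11.2 False False [-0.5  0.  -0.2]
t 14.5 False False [-0.7 -0.5 -0.2]
[305 200  10  10  71] [ 12.5 -37. ]
[335 200  11   9  76] [24.5 43.3]
[ 302  232   60   37 1654] [163.8 -10. ]
15.2833
```

View pics/a.png

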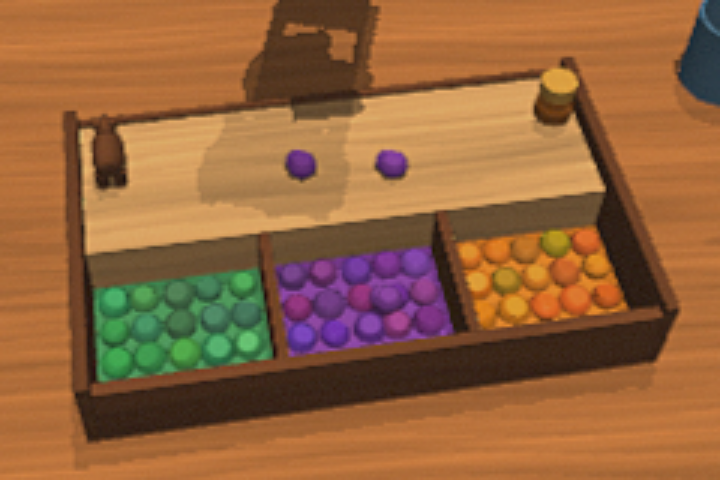

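The middle stone lies in the purple bin, at about (388,295) in the crop. The other two are on the ledge in front of that bin, at ledge (12,−37) and (24,43). The bear and jar have not moved. Now I'll push both remaining stones over the edge.

```bash
python3 - <<'E'
from h import *
sweep((24.5-36,42),(80,41),0)
sweep((12.5-36,-37),(80,-36),0)
move_ptp(W(-110,0,180),[np.pi,0,TH])
look("b"); print(get_obs()["time"])
E
```

```text
t 19.4 False False [-0.3  0.1  0.4]
t 22.8 False False [-0.2  0.1  0.1]
[ 302  232   60   37 1661] [163.7  -9.9]
23.7083
```

View pics/b.png

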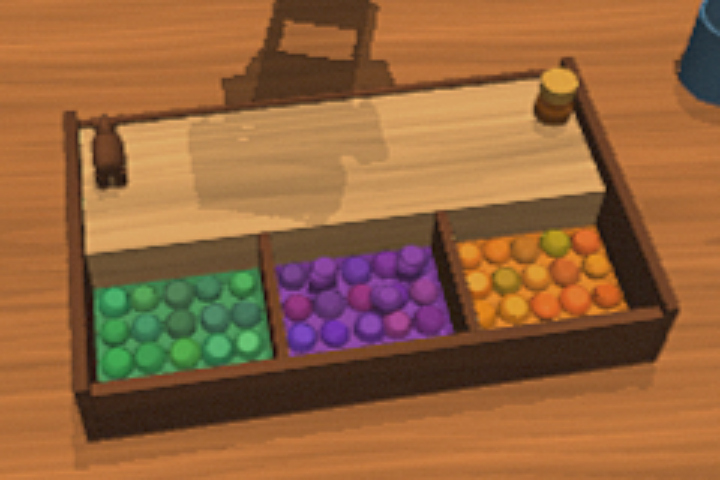

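The ledge is clear. All three stones are in the purple bin, at about (388,295), (322,272) and (412,260) in the crop, and the bear and jar are where they were.

```bash
python3 -c "
from cell import *
print(job_done())"
```

```text
the job is handed in; nothing more can be done
None
```

All three purple stones were swept off the ledge into the purple bin and the job is handed in at about 24 s; the bear and honey jar stand where they were, and the arm never went near the mug or coasters, though I took no final picture of those two.

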